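Tip out the bearings and inspect them under the magnifier

TASK

Pick up the yellow hardware tray and tip all five bearings out of its open end into the steel parts dish, then stand the empty tray back on the bench, clear of the dish, and let go of it. Then take the lighted magnifier and hold it level and still with its lens centred over the dish, the lens at the same height as the orange pointer of the height gauge, where it is in focus; the job finishes while you are still holding it there. Do not disturb the gauge's setting and leave the other things on the bench where they are.

Things in the scene. Friction and masses are not known exactly. Their poses are not given: they have to be found in the camera images.
- tray_mid (a point): Yellow plastic hardware tray, loose, 125 long, 58 wide outside, 36 high, 90 g; this point: middle, half-way up (18 above its underside). x runs from its open end to its closed end, y across, z up. Walls, floor 3 thick; long sides flat and upright, 36 high here, grip across the 58. Starts flat on the bench, left or right of the dish, open end roughly towards the robot (yaw within 30 deg).
- tray_mouth (a point): Middle of the edge of the tray's open end, where the bearings leave: 60 towards -x from the tray's middle, 9 above its underside (axes as the tray). The side walls are 21 high for the last 28, and the floor ramps up 15 deg over the last 25, which keeps the bearings in while carried level. Slippery: they slide out when it is tipped open end down by 45 to 55 deg.
- bearing0_mid (a point): Bearing 1 of 5: steel flanged ball bearing, a disc 22 in diameter and 7 thick, 14 g, loose; this point is its centre. At the start it lies flat in the tray.
- bearing1_mid (a point): Bearing 2 of 5: steel flanged ball bearing, a disc 22 in diameter and 7 thick, 14 g, loose; this point is its centre. At the start it lies flat in the tray.
- bearing2_mid (a point): Bearing 3 of 5: steel flanged ball bearing, a disc 22 in diameter and 7 thick, 14 g, loose; this point is its centre. At the start it lies flat in the tray.
- bearing3_mid (a point): Bearing 4 of 5: steel flanged ball bearing, a disc 22 in diameter and 7 thick, 14 g, loose; this point is its centre. At the start it lies flat in the tray.
- bearing4_mid (a point): Bearing 5 of 5: steel flanged ball bearing, a disc 22 in diameter and 7 thick, 14 g, loose; this point is its centre. At the start it lies flat in the tray.
- dish_floor (a point): Round stainless parts dish, fixed to the bench by its foot: 150 across the rim, rim 42 above the bench, sloping sides, flat floor about 80 across. This point is the middle of its inner floor, 12 above the bench. z up.
- pointer (a point): Tip of the height gauge's orange pointer, 100 to 140 above the bench: the focal height of the lens. The gauge is fixed beyond the dish, seen from the robot; the pointer reaches from its slide level towards -x, the tip 110 or more from the dish centre. Column 71 behind the tip, 244 high, base 75 x 60. Slide is stiff: it shifts only if pushed hard up or down. z up.
- lens (a point): Centre of the magnifier's lens, half-way through its 14 thick, 90 diameter black ring (7 above its underside). x runs from handle to lens, z square to the lens, up. Magnifier loose, 150 g, 205 long, flat underneath; starts lying flat on the bench on the other side of the dish from the tray, handle roughly towards the robot (yaw within 25 deg).
- loupe_handle (a point): Grip place on the magnifier's grey handle: 85 towards -x from the lens centre, half-way up (15 above its underside). The handle is a bar with flat sides and rounded edges, 26 wide (y), 30 high, from 58 to 158 behind the lens centre; grip from above across the 26. The centre of mass is about 27 nearer the lens. Axes as lens.
- threadlock: Bystander: red threadlocker bottle, upright, 34 across, 95 high. Origin at the underside.
- motor: Bystander: black brushless motor standing upright, 60 across, 80 high with its shaft. Origin at the underside.
- wheel: Bystander: green-treaded wheel lying flat, 105 across, 28 high. Origin at the underside.
- calipers: Bystander: digital calipers lying flat, 235 long, 14 high. Origin at the underside, mid-length.
- tape: Bystander: roll of orange tape lying flat, 84 across, 19 high. Origin at the underside.
- driver: Bystander: green-handled screwdriver lying flat, 170 long, about 30 high. Origin at the underside.
There are look-alikes about, which are no part of the job. What is meant by the part that bears lens is not blue, and is the smaller of those in its own colour. Of the things shaped like the part that bears tray_mid, the yellow one is meant.

How it is judged (in metres and radians):
On the way, in this order (a step that is already met when the one before it is completed fails the run):
1. the tray is tipped, open end down, over the dish (angle between tray_mid's own x axis and vertical below 1.12 rad and horizontal distance between tray_mouth and dish_floor below 0.1 m), for 0.1 s.
2. all five bearings lie in the dish and the empty tray stands on the bench, let go, clear of the dish (horizontal distance between each of bearing0_mid, bearing1_mid, bearing2_mid, bearing3_mid, bearing4_mid and dish_floor below 0.062 m and z of each of bearing0_mid, bearing1_mid, bearing2_mid, bearing3_mid, bearing4_mid in the frame of dish_floor below 0.035 m and angle between tray_mid's own z axis and vertical below 0.1 rad and height (world z) of tray_mid between 0.013 and 0.023 m and horizontal distance between tray_mid and dish_floor above 0.1 m and contact force between the fingers and tray below 0.05 N), for 0.2 s.
At the end, for the whole second after the job is handed in: Bearings in the dish; empty tray flat on the bench, let go, 100 mm or more from the dish centre; magnifier held by the fingers alone, still, level within 8 deg, lens within 10 mm of the pointer's height and 25 mm of the dish centre; pointer within 4 mm of its setting (all of step 2 and z of lens in the frame of pointer between -0.01 and 0.01 m and horizontal distance between lens and dish_floor below 0.025 m and angle between lens's own z axis and vertical below 0.14 rad and contact force between the fingers and loupe above 1 N and contact force between loupe and dish below 0.05 N and contact force between loupe and gauge below 0.05 N and contact force between loupe and tray below 0.05 N and linear speed of loupe below 0.03 m/s and distance of pointer from where it was at the start of the episode below 0.004 m); the arm keeps its last pose, push and grip.
It fails at once if the height gauge's setting was knocked (distance of pointer from where it was at the start of the episode above 0.006 m).
It fails at once if another thing on the bench was pushed out of place (distance of any of threadlock, motor, wheel, calipers, tape, driver from where it was at the start of the episode above 0.03 m).
It also fails if it takes over 61 s, if anything falls off the work surface, if the arm or the gripper's body presses on something with over 40 N, if the wrist force passes 120 N, or if a joint passes its speed limit or range.

ROBOT

A 6-joint arm with a two-finger parallel gripper is mounted at the origin on the work surface. World frame = base frame: x ahead of the robot, y to its left, z up, the work surface at z = 0. Lengths are in mm, angles in rad, forces in N, time in s.
With the tool pointing down it reaches from about 400 to 925 mm from the base axis. Payload 12.5 kg.
Tool frame: the origin (TCP) lies midway between the tips of the shut fingers; the grasp point (between the pads) lies 19 mm behind it; z points along the fingers, y is the line along which they close (so a half turn about z gives the same grasp; the last joint's range is limited). The gripper opens to 95 mm and grips with 3 to 60 N. Pads are 20 mm wide; open, the fingers measure 119 mm over their backs; the gripper's body (75 mm by 180 mm) begins 59 mm behind the grasp point.
Start: joints at [-1.232, 0.491, 1.559, -0, 1.092, -0.106], TCP at [268.948, -564.193, 214.661] pointing down, gripper open.
Joint ranges: [-3.1, 3.1], [-0.84, 2.19], [0.05, 2.79], [-1.13, 4.28], [0.06, 2.93], [-2.69, 2.69]. Speed limits (rad/s): [2.22, 2.22, 2.79, 3.14, 3.14, 3.14].

INTERFACE

Orientations are given as [roll, pitch, yaw] about the fixed x, y, z axes, in that order (R = Rz(yaw) Ry(pitch) Rx(roll)).
In Python, from cell import state, read_camera, camera_info, env gives the robot as it stands.
- The arm moves only by the tool move_arm, never from a script. Its argument "commands" is a list of rows, each a list of 3 entries, a list of its own where there are three numbers: the shift along the world's x, y, z in cm, then the turn, a rotation vector about the world's x, y, z in degrees, then the opening, from 0 (shut) to 1 (fully open). A call has 1 to 10 rows; each row shifts and turns the commanded pose from where the row before left it; what a row does not reach is not made up. A row lasts 1/10 s, in which the tool goes at most 50 mm and 8.59 degrees, less where a joint would pass 70% of its speed; a pose out of reach is approached as far as the arm can. A call with a gripper value outside its range is refused whole. The fingers move at their own pace and stop on an object; the grip force is fixed at half the most. Time passes only in rows, so rows that do not move let the fingers close. It gives the time, the measured TCP pose, the force, the opening and the grip force at its end, in the units of the state.
- state(): the state, without advancing time (a new reading comes with each control period).
- read_camera(name): name is "scene" or "top" or "wrist"; returns the picture (384x512x3 uint8, blue, green, red); there is no depth.
- camera_info(name): a dict with "K" (3x3 intrinsics, pixels), "cam_to_world" (4x4, takes a point from camera to world coordinates). Camera axes: x right, y down, z forward; pixel columns grow to the right and rows downward; lengths in mm; the calibration is good to about 2 mm. A picture is of the moment at which its call begins: read the wrist's pose just before it. camera_info takes no time and is no camera call; for the wrist camera it gives the pose at the moment of the call.
- env.job_done(): hands the job in; it is judged then, once.
The state is a dict: "t": time; "joints": joint angles; "qvel": joint speeds; "tau": joint torques, N m; "eef_pos": TCP position; "tcp_rot": TCP orientation; "ft_force": force on the tool from outside, world axes, zero at the start; "moment": the same for the moment, N m; "opening": opening from 0.0 (shut) to 1.0 (fully open); "grip_force": force on a finger pad.
Only numpy, scipy, OpenCV 4.12 (cv2) and the standard library are available. Lean on these libraries where they do the work, as an engineer would, in place of code of your own. Each camera call takes 0.05 s, during which the arm holds its last target. There are 200 camera calls.

## Working session

There is one attempt and no reset: what is moved stays moved. The work goes in short steps, Python scripts to look and compute and a tool call to move; the robot and the scene stay as the last step left them, time stands still between calls to the robot, and variables do not carry over. Pictures are saved under pics/ and viewed, at most 10 in all, crops included, and the job is handed in when it is done.

Besides the shell and the picture viewer there is one more tool, called after ">>>" as name([rows], argument=value, ...), one row to a line, values as JSON. move_arm: Moves the arm, as the interface text tells. Its arguments: {"type":"object","properties":{"commands":{"type":"array"}},"required":["commands"]}

```bash
ls; mkdir -p pics; cat > h.py <<'E'
import numpy as np, cv2
from cell import state, read_camera, camera_info, env
def ray(info,u,v):
    K=np.array(info["K"]);T=np.array(info["cam_to_world"])
    d=T[:3,:3]@np.linalg.solve(K,[u,v,1.0]); return T[:3,3],d
def onz(info,u,v,z):
    o,d=ray(info,u,v); return o+d*(z-o[2])/d[2]
def proj(info,p):
    K=np.array(info["K"]);T=np.array(info["cam_to_world"])
    c=T[:3,:3].T@(np.array(p,float)-T[:3,3]); q=K@c; return q[:2]/q[2]
E
python3 - <<'E'
from h import *
a=read_camera("top");b=read_camera("scene")
cv2.imwrite("pics/top0.png",a);cv2.imwrite("pics/scene0.png",b)
cv2.imwrite("pics/both.png",np.vstack([cv2.resize(a,(400,300)),cv2.resize(b,(400,300))]))
cv2.imwrite("pics/t1.png",cv2.resize(a,(800,600)));cv2.imwrite("pics/s1.png",cv2.resize(b,(800,600)))
for n in("top","scene"):
    i=camera_info(n);print(n,np.round(i["K"],1).tolist(),np.round(i["cam_to_world"],3).tolist())
print(state())
E
```

```text
pics
top [[497.2, 0.0, 254.4], [0.0, 497.2, 191.3], [0.0, 0.0, 1.0]] [[-0.014, -0.997, 0.074, 354.504], [-1.0, 0.015, 0.004, -22.173], [-0.005, -0.074, -0.997, 1761.18], [0.0, 0.0, 0.0, 1.0]]
scene [[430.0, 0.0, 256.6], [0.0, 430.0, 198.2], [0.0, 0.0, 1.0]] [[-0.597, 0.541, -0.592, 1348.331], [0.802, 0.385, -0.457, 672.415], [-0.02, -0.747, -0.664, 1085.71], [0.0, 0.0, 0.0, 1.0]]
{'t': 0.1, 'joints': array([-1.23162903e+00,  4.91467100e-01,  1.55942143e+00, -6.10922280e-05,
        1.09170150e+00, -1.05626046e-01]), 'qvel': array([ 0.00103654, -0.00048523,  0.00094459, -0.00096459, -0.00167387,
       -0.00171369]), 'tau': array([ 4.68260521e-03, -6.13619542e+01, -2.58605933e+01,  6.94546988e-02,
        4.70242719e-02, -7.30637362e-05]), 'eef_pos': array([ 268.83384449, -563.96925924,  214.12884129]), 'tcp_rot': array([-3.14059512e+00, -5.12698702e-05,  4.44821504e-01]), 'ft_force': array([ 0.80156493,  0.11419328, -1.10463604]), 'moment': array([-0.00044903,  0.0309239 ,  0.0217803 ]), 'grip_force': 0.0, 'opening': 1.000697288642833}
```

View pics/t1.png

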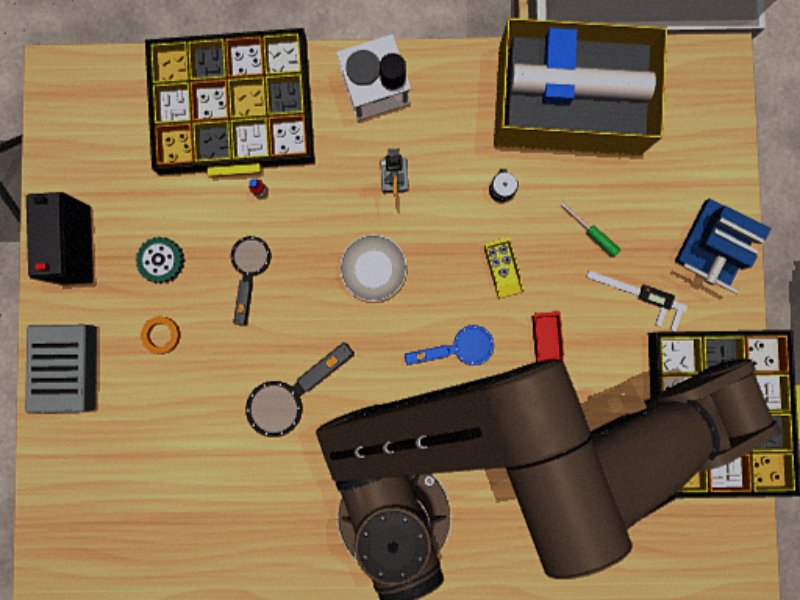

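View pics/s1.png

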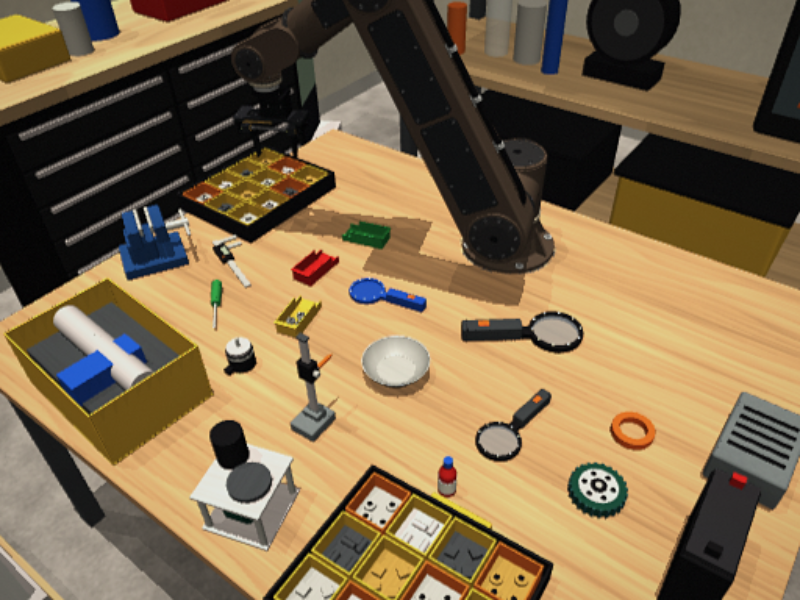

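Candidates (800×600 top view):
- **Magnifiers:** blue (472,345), large black (275,408), small black (251,256). The small black one is meant, because it is not blue and is the smaller of the black pair.
- **Trays:** red (548,337), green (under the arm, scene view 368,235), yellow (503,268). The yellow one is meant, and it holds the bearings.

The dish is at (373,268) and the pointer tip is near (397,210) in top and (331,357) in scene.

```bash
cat > m.py <<'E'
from h import *
a=cv2.imread("pics/top0.png");b=cv2.imread("pics/scene0.png");T=camera_info("top");S=camera_info("scene")
def mask(im,lo,hi,box):
    m=cv2.inRange(cv2.cvtColor(im,cv2.COLOR_BGR2HSV),lo,hi);k=np.zeros_like(m);x0,y0,x1,y1=box;k[y0:y1,x0:x1]=m[y0:y1,x0:x1];return k
def big(m):
    c=max(cv2.findContours(m,cv2.RETR_EXTERNAL,cv2.CHAIN_APPROX_NONE)[0],key=cv2.contourArea);return c
# tray
m=mask(a,(22,140,60),(34,255,255),(305,145,340,195));m=cv2.morphologyEx(m,cv2.MORPH_CLOSE,np.ones((5,5)))
c=big(m);W=np.array([onz(T,u,v,30)[:2] for u,v in c[:,0]],np.float32);r=cv2.minAreaRect(W);print("tray",r);print(np.round(cv2.boxPoints(r)))
# dish
m=mask(a,(0,0,90),(180,70,255),(212,145,265,198));m=cv2.morphologyEx(m,cv2.MORPH_CLOSE,np.ones((7,7)));c=big(m)
e=cv2.fitEllipse(c);print("dish",e,onz(T,*e[0],42),e[1][0]/2)
# loupe
m=mask(a,(0,0,0),(180,255,75),(140,145,176,212));n,l,st,ce=cv2.connectedComponentsWithStats(m);print(st,ce)
c=big(m);print(cv2.boundingRect(c))
W=np.array([onz(T,u,v,14)[:2] for v,u in zip(*np.where(m))]);
cen,rad=cv2.minEnclosingCircle(c);print(cen,rad)
rc=[p for p in c[:,0] if p[1]<172];e=cv2.fitEllipse(np.array(rc));L=onz(T,*e[0],10);print("lens",e,L)
hp=np.array([onz(T,u,v,28)[:2] for v,u in zip(*np.where(m)) if v>178]);d=hp.mean(0);print("handle mean",d,"len",np.ptp(hp,0));u,s,vt=np.linalg.svd(hp-d);print("axis",vt[0],s)
print("yaw lens-handle",np.degrees(np.arctan2(*(L[:2]-d)[::-1])))
# pointer
for im,box,n in((a,(240,110,268,140),"t"),(b,(195,218,220,250),"s")):
    m=mask(im,(5,140,110),(17,255,255),box);ys,xs=np.where(m);print(n,len(xs),sorted(zip(xs.tolist(),ys.tolist()),key=lambda p:p[1])[-6:],sorted(zip(xs.tolist(),ys.tolist()))[-4:], sorted(zip(xs.tolist(),ys.tolist()),key=lambda p:p[1])[:4])
z=lambda x0,y0,x1,y1,im:cv2.resize(im[y0:y1,x0:x1],(400,300),interpolation=cv2.INTER_CUBIC)
cv2.imwrite("pics/crop.png",np.vstack([np.hstack([z(128,140,208,200,a),z(290,145,370,205,a)]),np.hstack([z(220,95,300,155,a),z(170,200,250,260,b)])]))
E
python3 m.py
```

```text
tray ((552.1632690429688, -255.74667358398438), (127.01563262939453, 61.39421463012695), 13.086263656616211)
[[ 483. -240.]
 [ 497. -300.]
 [ 621. -271.]
 [ 607. -211.]]
dish ((238.48216247558594, 171.08802795410156), (41.590789794921875, 41.8803825378418), 4.346045970916748) [553.7082925   38.21192594  42.        ] 20.795394897460938
[[     0      0    512    384 196298]
 [   148    151     26     57    310]] [[255.65397508 191.52122793]
 [158.         178.05806452]]
(148, 151, 26, 57)
(156.97222900390625, 179.13888549804688) 28.30141258239746
lens ((160.18988037109375, 163.5521697998047), (24.039794921875, 24.830114364624023), 98.87078094482422) [588.44209292 316.96801649  10.        ]
handle mean [483.50375363 329.62792925] len [98.30813295 41.96824753]
axis [-0.98901715  0.14780079] [375.0362243  126.39847016]
yaw lens-handle -6.879000961024218
t 75 [(255, 135), (241, 136), (255, 136), (241, 137), (242, 137), (242, 138)] [(263, 120), (264, 122), (265, 120), (267, 121)] [(243, 110), (242, 111), (243, 111), (243, 112)]
s 40 [(207, 233), (203, 234), (204, 234), (205, 234), (206, 234), (205, 235)] [(211, 228), (211, 229), (212, 226), (212, 227)] [(211, 226), (212, 226), (209, 227), (210, 227)]
```

View pics/crop.png

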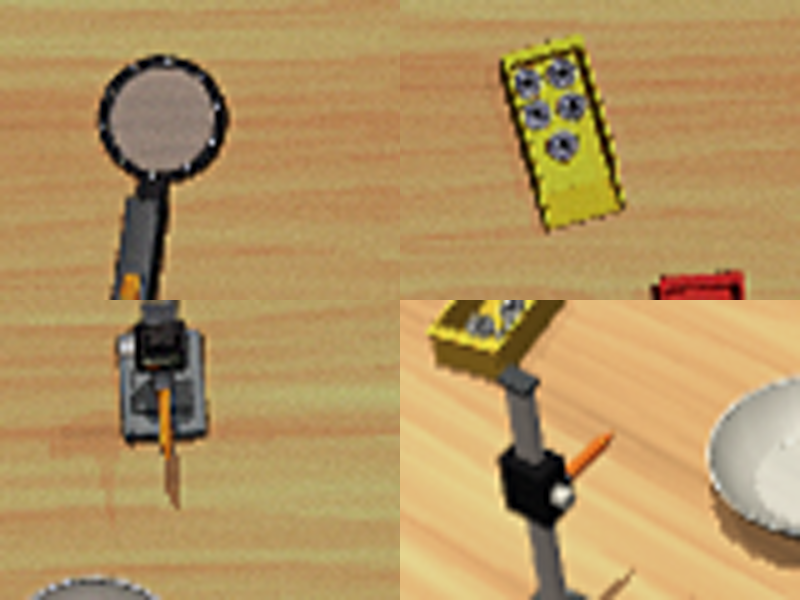

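The crop confirms the small black magnifier (ring centre at about (160,164) in the 512-px top image), the yellow tray with five bearings and its open end facing the robot, and the pointer tip at about (253.6,126) in top and (212.4,227) in scene.

```bash
python3 - <<'E'
from h import *
T=camera_info("top");S=camera_info("scene")
o,d=ray(S,212.6,226.6)
for z in (90,100,110,120,130,140,150):
    p=o+d*(z-o[2])/d[2]; print(z,p.round(1),proj(T,p).round(1))
E
```

```text
90 [655.8 -46.7  90. ] [262.6 139.2]
100 [662.8 -39.5 100. ] [260.5 136.7]
110 [669.7 -32.3 110. ] [258.3 134.1]
120 [676.7 -25.1 120. ] [256.1 131.5]
130 [683.6 -17.8 130. ] [253.9 128.9]
140 [690.6 -10.6 140. ] [251.7 126.3]
150 [697.5  -3.4 150. ] [249.4 123.6]
```

>>> move_arm([
  [[5,5,0],[0,0,-6.4],1],
  [[5,5,0],[0,0,-6],1],
  [[5,5,0],[0,0,0],1],
  [[5,5,0],[0,0,0],1],
  [[4,5,0],[0,0,0],1],
  [[4,5,0],[0,0,0],1],
])

```text
t: 0.7
eef_pos: [473.8, -342.9, 214.4]
tcp_rot: [-3.141, 0.0, 0.228]
ft_force: [-0.1, -0.6, 0.1]
opening: 1.0
grip_force: 0.0
```

>>> move_arm([
  [[4,4.5,-3],[0,0,0],1],
  [[3.8,4.2,-3],[0,0,0],1],
  [[0,0,-4.5],[0,0,0],1],
  [[0,0,-4.5],[0,0,0],1],
  [[0,0,-3],[0,0,0],1],
  [[0,0,-2.0],[0,0,0],1],
  [[0,0,-0.9],[0,0,0],1],
  [[0,0,0],[0,0,0],1],
])

```text
t: 1.5
eef_pos: [531.8, -278.2, 19.0]
tcp_rot: [-3.14, 0.001, 0.228]
ft_force: [-0.4, -0.3, 0.3]
opening: 0.997
grip_force: 0.0
```

>>> move_arm([
  [[0,0,0],[0,0,0],0.5],
  [[0,0,0],[0,0,0],0.4],
  [[0,0,0],[0,0,0],0.4],
  [[0,0,0],[0,0,0],0.4],
  [[0,0,0],[0,0,0],0.4],
  [[0,0,0],[0,0,0],0.4],
])

```text
t: 2.1
eef_pos: [532.3, -278.5, 20.4]
tcp_rot: [3.141, -0.0, 0.228]
ft_force: [-1.6, 1.9, 5.3]
opening: 0.622
grip_force: 35.1
```

The move fell short because the rows exceeded 50 mm, so the tray is gripped too high and off-centre. I'll open, re-centre along the tray and look.

>>> move_arm([
  [[0,0,0],[0,0,0],1],
  [[0,0,0],[0,0,0],1],
  [[0,0,0],[0,0,0],1],
  [[0,0,0],[0,0,0],1],
  [[2.4,0.6,0],[0,0,0],1],
  [[0,0,-1.4],[0,0,0],1],
  [[0,0,0],[0,0,0],1],
])

```text
t: 2.8
eef_pos: [555.3, -271.8, 4.1]
tcp_rot: [-3.14, 0.002, 0.229]
ft_force: [0.4, 0.2, 0.4]
opening: 0.993
grip_force: 0.0
```

```bash
python3 - <<'E'
from h import *
print(state()["eef_pos"],state()["joints"].round(2))
a=read_camera("top");w=read_camera("wrist");cv2.imwrite("pics/top1.png",a);s=read_camera("scene");cv2.imwrite("pics/scene1.png",s)
z=lambda x0,y0,x1,y1,im:cv2.resize(im[y0:y1,x0:x1],(400,300),interpolation=cv2.INTER_CUBIC)
cv2.imwrite("pics/v1.png",np.vstack([np.hstack([z(290,135,370,195,a),z(0,0,512,384,w)]),np.hstack([z(140,160,220,220,s),z(200,100,360,220,s)])]))
E
```

```text
[ 555.31717503 -271.78283586    4.08134487] [-0.56  0.75  1.74 -0.    0.66  0.78]
```

View pics/v1.png

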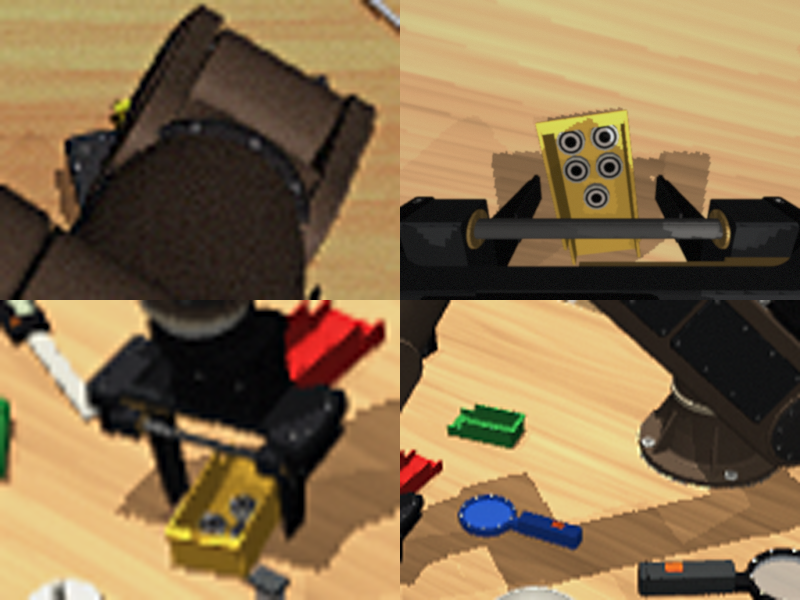

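The wrist view shows the tray with all five bearings between the fingers, turned a few degrees. I'll measure its yaw from the closed-end corners, at about (179,160) and (292,143).

```bash
python3 - <<'E'
from h import *
I=camera_info("wrist");w=read_camera("wrist")
m=cv2.inRange(cv2.cvtColor(w,cv2.COLOR_BGR2HSV),(22,120,60),(34,255,255));m[265:]=0
m=cv2.morphologyEx(m,cv2.MORPH_CLOSE,np.ones((25,25)))
c=max(cv2.findContours(m,0,2)[0],key=cv2.contourArea);p=cv2.approxPolyDP(c,6,True)[:,0];
for q in p: print(q,onz(I,*q,36).round(1),onz(I,*q,0).round(1))
E
```

```text
[288 141] [ 624.7 -273.4   36. ] [ 621.8 -278.4    0. ]
[173 158] [ 604.2 -221.1   36. ] [ 595.9 -212.6    0. ]
[181 194] [ 587.  -227.7   36. ] [ 574.2 -220.9    0. ]
[193 196] [ 587.3 -233.8   36. ] [ 574.6 -228.6    0. ]
[203 260] [ 552.6 -245.2   36. ] [ 531.  -242.9    0. ]
[211 263] [ 551.8 -249.7   36. ] [ 530.  -248.6    0. ]
[198 179] [ 596.6 -234.7   36. ] [ 586.3 -229.7    0. ]
[225 158] [ 609.9 -245.7   36. ] [ 603.1 -243.6    0. ]
[275 164] [ 612.6 -270.1   36. ] [ 606.5 -274.3    0. ]
[275 186] [ 601.8 -272.9   36. ] [ 592.9 -277.8    0. ]
[288 192] [ 600.2 -280.    36. ] [ 590.9 -286.7    0. ]
[292 241] [ 574.5 -289.1   36. ] [ 558.6 -298.2    0. ]
```

>>> move_arm([
  [[0.1,0.2,0],[0,0,8],1],
  [[0,0,0],[0,0,0],0.4],
  [[0,0,0],[0,0,0],0.4],
  [[0,0,0],[0,0,0],0.4],
  [[0,0,0],[0,0,0],0.4],
  [[0,0,0],[0,0,0],0.4],
  [[0,0,0],[0,0,0],0.4],
])

```text
t: 3.7
eef_pos: [557.2, -270.5, 6.0]
tcp_rot: [3.142, 0.0, 0.367]
ft_force: [0.1, 0.8, 0.9]
opening: 0.608
grip_force: 30.0
```

>>> move_arm([
  [[0,0,2],[0,0,0],0.4],
  [[0,0,3],[0,0,0],0.4],
  [[0,0,4],[0,0,0],0.4],
  [[0,0,4],[0,0,0],0.4],
  [[0,0,1],[0,0,0],0.4],
  [[0,2,0],[0,0,0],0.4],
  [[0,2,0],[0,0,0],0.4],
  [[0,2,0],[0,0,0],0.4],
  [[0,2,0],[0,0,0],0.4],
  [[0,0,0],[0,0,0],0.4],
])

```text
t: 4.7
eef_pos: [556.7, -186.9, 144.8]
tcp_rot: [-3.139, 0.002, 0.371]
ft_force: [-0.2, 0.1, -0.8]
opening: 0.613
grip_force: 30.0
```

```bash
python3 - <<'E'
from h import *
s=state();print(s["eef_pos"],s["joints"].round(3),s["tcp_rot"])
I=camera_info("wrist");w=read_camera("wrist");
print(np.linalg.inv(np.array(I["cam_to_world"])[:3,:3]).round(2).tolist())
cv2.imwrite("pics/w2.png",w)
E
```

```text
[ 556.68079592 -186.89659378  144.82940763] [-0.436  0.517  1.728  0.     0.9    0.763] [-3.13942919e+00  1.74479713e-03  3.70826015e-01]
[[0.36, -0.93, -0.0], [-0.89, -0.35, 0.29], [-0.27, -0.1, -0.96]]
```

View pics/w2.png

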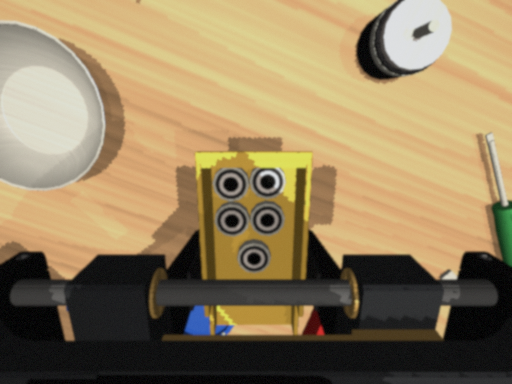

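The tray is held square with all five bearings inside. A small 8° tilt while moving will show which way joint 4 turns.

>>> move_arm([
  [[0.5,3,0],[0,0,0],0.4],
  [[0.5,3,0],[0,0,0],0.4],
  [[0.5,3,0],[0,0,0],0.4],
  [[0.5,3,0],[0,0,0],0.4],
  [[0.5,3,0],[0,0,0],0.4],
  [[0,2,0],[2.9,-7.5,0],0.4],
  [[0,0,0],[0,0,0],0.4],
])

```text
t: 5.45
eef_pos: [580.3, -18.7, 145.1]
tcp_rot: [-3.14, -0.141, 0.369]
ft_force: [-0.5, -1.0, -2.3]
opening: 0.613
grip_force: 30.0
```

```bash
python3 - <<'E'
from h import *
s=state();print(s["eef_pos"],s["joints"].round(3),s["tcp_rot"])
E
```

```text
[580.34503751 -18.66856748 145.07324956] [-0.181  0.467  1.834  0.113  0.724  0.94 ] [-3.14024329 -0.14097469  0.36933033]
```

>>> move_arm([
  [[0.4,2.5,-0.5],[0,0,8],0.4],
  [[0.4,2.5,-0.5],[0,0,8],0.4],
  [[0.4,2.5,-0.5],[0,0,8],0.4],
  [[0,2.1,-1.5],[0,0,0],0.4],
  [[0,0,0],[0,0,0],0.4],
  [[0,0,0],[0,0,0],0.4],
])

```text
t: 6.05
eef_pos: [594.3, 75.0, 115.6]
tcp_rot: [-3.141, -0.138, 0.787]
ft_force: [0.0, 0.3, -0.5]
opening: 0.611
grip_force: 30.0
```

>>> move_arm([
  [[0,0,-0.2],[2.8,-2.8,0],0.4],
  [[0,0,-0.2],[2.8,-2.8,0],0.4],
  [[0,0,-0.2],[2.8,-2.8,0],0.4],
  [[0,0,-0.2],[2.8,-2.8,0],0.4],
  [[0,0,-0.2],[2.8,-2.8,0],0.4],
  [[0,0,0],[2.8,-2.8,0],0.4],
  [[0,0,0],[2.8,-2.8,0],0.4],
  [[0,0,0],[2.8,-2.8,0],0.4],
  [[0,0,0],[2.8,-2.8,0],0.4],
  [[0,0,0],[2.8,-2.8,0],0.4],
])

```text
t: 7.05
eef_pos: [595.3, 74.0, 107.2]
tcp_rot: [3.136, -0.836, 0.789]
ft_force: [-0.2, 0.7, -1.7]
opening: 0.611
grip_force: 30.0
```

>>> move_arm([
  [[0,0,0],[2.8,-2.8,0],0.4],
  [[0,0,0],[0,0,0],0.4],
  [[0,0,0],[0,0,0],0.4],
  [[0,0,0],[0,0,0],0.4],
  [[0,0,0],[0,0,0],0.4],
  [[0,0,0],[0,0,0],0.4],
  [[0,0,0],[0,0,0],0.4],
])

```text
t: 7.75
eef_pos: [594.3, 75.8, 106.2]
tcp_rot: [3.139, -0.901, 0.789]
ft_force: [-0.0, -0.3, -0.0]
opening: 0.609
grip_force: 30.0
```

```bash
python3 - <<'E'
from h import *
s=state();print(s["eef_pos"],s["joints"].round(3),s["tcp_rot"])
w=read_camera("wrist");b=read_camera("scene");cv2.imwrite("pics/v3.png",np.hstack([cv2.resize(w,(400,300)),cv2.resize(b[170:290,180:340],(400,300))]))
E
```

```text
[594.29350701  75.75512258 106.21195032] [-0.314  0.618  2.162  1.731  0.786 -1.111] [ 3.13927776 -0.90053605  0.78882472]
```

View pics/v3.png

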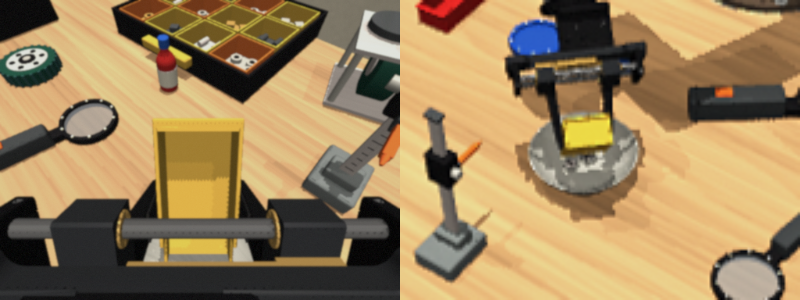

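The tray is empty and the bearings lie in the dish. I'll untilt, carry it back and set it down.

>>> move_arm([
  [[0,0,2],[0,0,0],0.4],
  [[0,0,2],[-6,6,0],0.4],
  [[0,0,0],[-6,6,0],0.4],
  [[0,0,0],[-6,6,0],0.4],
  [[0,0,0],[-6,6,0],0.4],
  [[0,0,0],[-6,6,0],0.4],
  [[0,0,0],[-6,6,0],0.4],
  [[0,0,0],[-0.5,0.5,0],0.4],
  [[0,0,0],[0,0,0],0.4],
  [[0,0,0],[0,0,0],0.4],
])

```text
t: 8.85
eef_pos: [585.7, 86.9, 132.8]
tcp_rot: [-3.079, -0.331, 0.787]
ft_force: [-1.4, -0.3, -1.4]
opening: 0.608
grip_force: 30.0
```

```bash
cat >> h.py <<'E'
from scipy.spatial.transform import Rotation as R
def corr(yaw):
    s=state();r=R.from_euler("xyz",[np.pi,0,yaw])*R.from_euler("xyz",s["tcp_rot"]).inv();return r.as_rotvec(degrees=True).round(1)
E
python3 -c "
from h import *
print(corr(.787),state()['joints'].round(2),state()['eef_pos'])"
```

```text
[-15.9  10.9  -0.6] [-0.1   0.49  1.88  0.49  0.67  0.3 ] [585.69932165  86.90054745 132.78968216]
```

>>> move_arm([
  [[0,0,0],[-4,2.7,0],0.4],
  [[0,0,0],[-4,2.7,0],0.4],
  [[0,-0.5,0],[-4,2.7,0],0.4],
  [[0,-0.5,0],[-3.9,2.7,-0.6],0.4],
  [[0,0,0],[0,0,0],0.4],
])

```text
t: 9.35
eef_pos: [586.3, 77.3, 132.7]
tcp_rot: [-3.14, 0.001, 0.788]
ft_force: [0.0, 0.8, -0.8]
opening: 0.605
grip_force: 30.0
```

```bash
python3 -c "
from h import *
print(corr(.787),state()['joints'].round(2),state()['eef_pos'])
cv2.imwrite('pics/v4.png',read_camera('wrist'))"
```

```text
[-0.  -0.1 -0.1] [0.02 0.54 1.73 0.   0.88 0.8 ] [586.30594751  77.28332087 132.65961449]
```

View pics/v4.png

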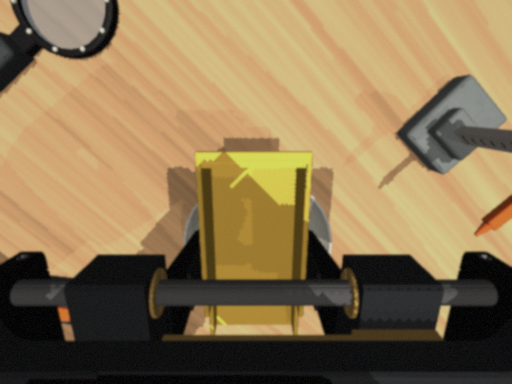

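The tray is empty and level. The pointer tip shows at about (478,233) in the wrist view, so I'll triangulate it with the scene view.

```bash
python3 - <<'E'
from h import *
I=camera_info("wrist");w=cv2.imread("pics/v4.png");S=camera_info("scene");T=camera_info("top")
m=cv2.inRange(cv2.cvtColor(w,cv2.COLOR_BGR2HSV),(5,150,110),(17,255,255));m[:,:440]=0;m[260:]=0
ys,xs=np.where(m);i=xs.argmin();print(xs[i],ys[xs==xs[i]])
u,v=xs[i],ys[xs==xs[i]].mean()
def tri(r):
    A=sum(np.eye(3)-np.outer(d,d)/(d@d) for o,d in r);B=sum((np.eye(3)-np.outer(d,d)/(d@d))@o for o,d in r);return np.linalg.solve(A,B)
p=tri([ray(I,u,v),ray(S,212.6,226.6)]);print(p,proj(I,p),proj(S,p),proj(T,p))
E
```

```text
475 [233 234]
[688.86292242 -12.8306517  138.16047908] [474.11153666 232.50134674] [212.47677663 226.4017777 ] [252.37094323 126.87844213]
```

>>> move_arm([
  [[0,-4.3,0],[0,0,-8],0.4],
  [[0,-4.3,0],[0,0,-8],0.4],
  [[0,-4.3,0],[0,0,-8],0.4],
  [[-0.5,-4.4,0],[0,0,0],0.4],
  [[-0.6,-4.4,0],[0,0,0],0.4],
  [[-0.6,-4.4,0],[0,0,0],0.4],
  [[-0.6,-4.4,0],[0,0,0],0.4],
  [[-0.6,-4.2,0],[0,0,0],0.4],
  [[0,0,0],[0,0,0],0.4],
  [[0,0,0],[0,0,0],0.4],
])

```text
t: 10.4
eef_pos: [556.2, -270.9, 132.7]
tcp_rot: [-3.14, -0.001, 0.366]
ft_force: [-0.4, 1.3, -1.1]
opening: 0.609
grip_force: 30.0
```

>>> move_arm([
  [[0,0,-4],[0,0,0],0.4],
  [[0,0,-4],[0,0,0],0.4],
  [[0,0,-2.5],[0,0,0],0.4],
  [[0,0,-1.2],[0,0,0],0.4],
  [[0,0,-0.6],[0,0,0],0.4],
  [[0,0,-0.3],[0,0,0],0.4],
  [[0,0,0],[0,0,0],0.4],
  [[0,0,0],[0,0,0],0.4],
])

```text
t: 11.2
eef_pos: [557.8, -270.4, 8.3]
tcp_rot: [3.14, -0.0, 0.369]
ft_force: [0.0, 0.3, -1.3]
opening: 0.61
grip_force: 30.0
```

>>> move_arm([
  [[0,0,-0.2],[0,0,0],0.4],
  [[0,0,0],[0,0,0],0.4],
  [[0,0,0],[0,0,0],0.75],
  [[0,0,0],[0,0,0],1],
  [[0,0,0],[0,0,0],1],
  [[0,0,0],[0,0,0],1],
  [[0,0,3],[0,0,0],1],
  [[0,0,4],[0,0,0],1],
  [[0,0,4],[0,0,0],1],
  [[0,0,4],[0,0,0],1],
])

```text
t: 12.2
eef_pos: [557.0, -270.1, 156.7]
tcp_rot: [3.141, 0.001, 0.368]
ft_force: [1.3, 0.5, 0.4]
opening: 1.001
grip_force: 0.0
```

>>> move_arm([
  [[0,0,3],[0,0,0],1],
  [[-1,4.5,2],[0,0,-8],1],
  [[-1,4.5,0],[0,0,-8],1],
  [[-1,4.5,0],[0,0,-8],1],
  [[-1,4.5,0],[0,0,-5],1],
  [[-1,4.5,0],[0,0,0],1],
  [[-1,4.5,0],[0,0,0],1],
  [[0,4.8,0],[0,0,0],1],
  [[0,4.8,0],[0,0,0],1],
  [[0,4.8,0],[0,0,0],1],
])

```text
t: 13.2
eef_pos: [496.9, 145.5, 205.3]
tcp_rot: [3.141, 0.0, -0.138]
ft_force: [0.4, -0.6, -0.7]
opening: 0.998
grip_force: 0.0
```

```bash
python3 - <<'E'
from h import *
a=read_camera("top");s=read_camera("scene");w=read_camera("wrist");cv2.imwrite("pics/top5.png",a);cv2.imwrite("pics/scene5.png",s)
z=lambda x0,y0,x1,y1,im:cv2.resize(im[y0:y1,x0:x1],(400,300),interpolation=cv2.INTER_CUBIC)
cv2.imwrite("pics/v5.png",np.vstack([np.hstack([z(290,135,370,195,a),z(0,0,512,384,w)]),np.hstack([z(150,170,230,230,s),z(214,202,294,262,s)])]))
print(state()["eef_pos"],state()["joints"])
E
```

```text
[496.86007891 145.88777848 205.02937442] [ 1.58144634e-01  3.50995828e-01  1.82996924e+00 -3.64942871e-04
  9.61602881e-01  1.86256669e+00]
```

View pics/v5.png

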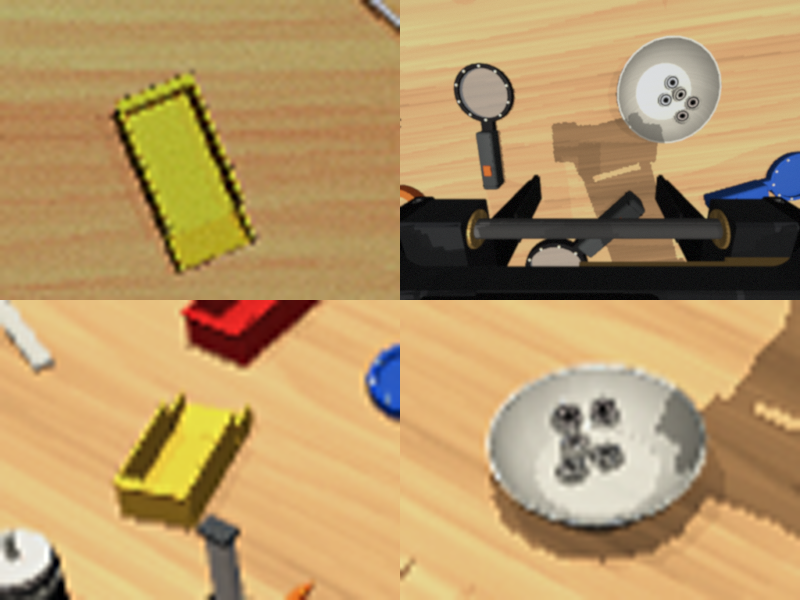

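All five bearings lie in the dish and the empty tray stands flat. Next I'll measure the magnifier and the dish from this wrist view, where the lens is at (107,118) and the dish at (344,114).

```bash
python3 - <<'E'
from h import *
I=camera_info("wrist");w=read_camera("wrist")
g=cv2.cvtColor(w,cv2.COLOR_BGR2HSV)
m=cv2.inRange(g,(0,0,0),(180,255,95));m[:60]=0;m[245:]=0;m[:,:60]=0;m[:,160:]=0
n,l,st,ce=cv2.connectedComponentsWithStats(m);k=1+st[1:,4].argmax();m=(l==k).astype(np.uint8);print(st[k])
c=max(cv2.findContours(m,0,1)[0],key=cv2.contourArea)[:,0]
e=cv2.fitEllipse(c[c[:,1]<145]);L=onz(I,*e[0],12);print("lens",e,L)
hp=np.array([onz(I,u,v,22)[:2] for v,u in zip(*np.where(m)) if v>170]);q=cv2.minAreaRect(hp.astype(np.float32));print("handle",q,cv2.boxPoints(q).round())
d=L[:2]-np.array(q[0]);y=np.arctan2(d[1],d[0]);print("yaw",np.degrees(y),np.hypot(*d),"grip",L[:2]-85*np.array([np.cos(y),np.sin(y)]))
m=cv2.inRange(g,(0,0,80),(180,75,255));m[:40]=0;m[190:]=0;m[:,:270]=0;m[:,420:]=0
m=cv2.morphologyEx(m,cv2.MORPH_OPEN,np.ones((5,5)));c=max(cv2.findContours(m,0,1)[0],key=cv2.contourArea);e=cv2.fitEllipse(cv2.convexHull(c));print("dish",e,onz(I,*e[0],42))
E
```

```text
[  68   82   76  160 3256]
lens ((105.38741302490234, 117.73799896240234), (64.53559112548828, 74.27149963378906), 127.99363708496094) [590.46551491 315.36301687  12.        ]
handle ((479.53265380859375, 330.57757568359375), (36.22020721435547, 96.35062408447266), 81.8960952758789) [[429. 319.]
 [525. 306.]
 [530. 342.]
 [434. 355.]]
yaw -7.809453428738621 111.97134665873818 grip [506.25385295 326.91273506]
dish ((342.092041015625, 114.13992309570312), (130.02603149414062, 142.60980224609375), 35.63414001464844) [558.3796358   38.35753546  42.        ]
```

>>> move_arm([
  [[0.4,4.5,0],[0,0,0],1],
  [[0.4,4.5,0],[0,0,0],1],
  [[0.4,4.5,0],[0,0,0],1],
  [[0.4,4.5,0],[0,0,0],1],
  [[0,0,-4.5],[0,0,0],1],
  [[0,0,-4.5],[0,0,0],1],
  [[0,0,-3],[0,0,0],1],
  [[0,0,0],[0,0,0],1],
  [[0,0,0],[0,0,0],1],
])

```text
t: 14.3
eef_pos: [514.2, 322.6, 85.7]
tcp_rot: [3.141, 0.001, -0.139]
ft_force: [-0.6, -0.8, 0.1]
opening: 0.999
grip_force: 0.0
```

```bash
python3 - <<'E'
from h import *
w=read_camera("wrist");s=read_camera("scene")
cv2.imwrite("pics/v6.png",np.hstack([cv2.resize(w,(400,300)),cv2.resize(s[210:330,270:430],(400,300))]))
print(state()["eef_pos"],state()["tcp_rot"],proj(camera_info("wrist"),[590,315.5,12]),proj(camera_info("wrist"),[513,326,30]))
E
```

```text
[514.57155195 323.29539033  87.09219921] [-3.14065899e+00 -1.59493738e-03 -1.38669113e-01] [250.43251185 116.15254227] [250.69873837 212.8079002 ]
```

View pics/v6.png

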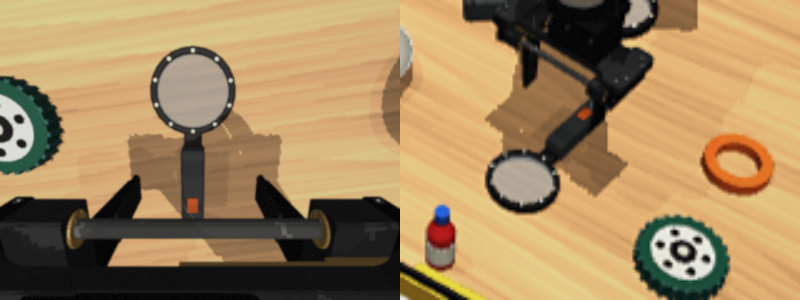

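The magnifier is well aligned between the fingers, with its lens at (193,90) in the half-size wrist picture. I'll descend and grip.

>>> move_arm([
  [[0,0.3,-3],[0,0,0],1],
  [[0,0,-3],[0,0,0],1],
  [[0,0,-1.6],[0,0,0],1],
  [[0,0,-0.7],[0,0,0],1],
  [[0,0,0],[0,0,0],1],
  [[0,0,0],[0,0,0],0.6],
  [[0,0,0],[0,0,0],0.2],
  [[0,0,0],[0,0,0],0.1],
  [[0,0,0],[0,0,0],0.1],
  [[0,0,0],[0,0,0],0.1],
])

```text
t: 15.4
eef_pos: [513.4, 326.6, 2.4]
tcp_rot: [3.141, 0.0, -0.138]
ft_force: [0.5, -0.6, -0.1]
opening: 0.638
grip_force: 0.0
```

>>> move_arm([
  [[0,0,0],[0,0,0],0.1],
  [[0,0,0],[0,0,0],0.1],
  [[0,0,0],[0,0,0],0.1],
  [[0,0,0],[0,0,0],0.1],
])

```text
t: 15.8
eef_pos: [513.4, 326.6, 2.1]
tcp_rot: [3.141, 0.001, -0.138]
ft_force: [-0.0, 0.6, -0.4]
opening: 0.3
grip_force: 0.2
```

>>> move_arm([
  [[0,0,0],[0,0,0],0.1],
  [[0,0,0],[0,0,0],0.1],
  [[0,0,0],[0,0,0],0.1],
  [[0,0,1],[0,0,0],0.1],
  [[0,0,2],[0,0,0],0.1],
  [[0,0,3],[0,0,0],0.1],
  [[0,0,3],[0,0,0],0.1],
  [[0,0,3],[0,0,0],0.1],
  [[0,0,1],[0,0,0],0.1],
  [[0,0,0],[0,0,0],0.1],
])

```text
t: 16.8
eef_pos: [513.7, 326.7, 133.5]
tcp_rot: [-3.141, -0.001, -0.138]
ft_force: [0.0, 0.9, -1.9]
opening: 0.271
grip_force: 30.0
```

Move by (-3.5, -27.8) cm at low speed, then check.

>>> move_arm([
  [[-0.3,-2.3,0],[0,0,0],0.1],
  [[-0.4,-3.2,0],[0,0,0],0.1],
  [[-0.4,-3.2,0],[0,0,0],0.1],
  [[-0.4,-3.2,0],[0,0,0],0.1],
  [[-0.4,-3.2,0],[0,0,0],0.1],
  [[-0.4,-3.2,0],[0,0,0],0.1],
  [[-0.4,-3.2,0],[0,0,0],0.1],
  [[-0.4,-3.2,0],[0,0,0],0.1],
  [[-0.4,-2,0],[0,0,0],0.1],
  [[0,-1.1,0],[0,0,0],0.1],
])

```text
t: 17.8
eef_pos: [477.3, 47.2, 130.9]
tcp_rot: [3.141, 0.003, -0.139]
ft_force: [-0.6, 0.2, -1.8]
opening: 0.273
grip_force: 30.0
```

>>> move_arm([
  [[0,0,0],[0,0,0],0.1],
  [[0,0,0],[0,0,0],0.1],
  [[0,0,0],[0,0,0],0.1],
])

```text
t: 18.1
eef_pos: [478.4, 49.4, 131.8]
tcp_rot: [3.141, 0.001, -0.137]
ft_force: [0.2, -0.1, -1.5]
opening: 0.27
grip_force: 30.0
```

```bash
python3 - <<'E'
from h import *
I=camera_info("wrist");w=read_camera("wrist");s=read_camera("scene");a=read_camera("top");S=camera_info("scene")
print(state()["eef_pos"],state()["tcp_rot"])
z=lambda x0,y0,x1,y1,im:cv2.resize(im[y0:y1,x0:x1],(400,300),interpolation=cv2.INTER_CUBIC)
p=state()["eef_pos"]+[77.5,-10.6,4.7];print("lens exp",p,[proj(camera_info(n),p).round(1).tolist() for n in("wrist","scene","top")])
for n in("wrist","scene"):print(n,"dish",proj(camera_info(n),[556,38.3,42]),"ptr",proj(camera_info(n),[689,-13,138]))
cv2.imwrite("pics/w7.png",w);cv2.imwrite("pics/s7.png",s)
cv2.imwrite("pics/v7.png",np.hstack([z(0,0,512,384,w),z(180,190,300,280,s)]))
E
```

```text
[478.3814935   49.24857569 132.05308068] [ 3.14103402e+00  7.58181008e-04 -1.36603231e-01]
lens exp [555.8814935   38.64857569 136.75308068] [[253.5, 115.5], [251.6, 209.4], [237.3, 167.1]]
wrist dish [253.91753348 112.28850743] ptr [ 334.8426955  -238.03047387]
scene dish [252.31087989 229.90160767] ptr [212.41097674 226.44121412]
```

View pics/v7.png

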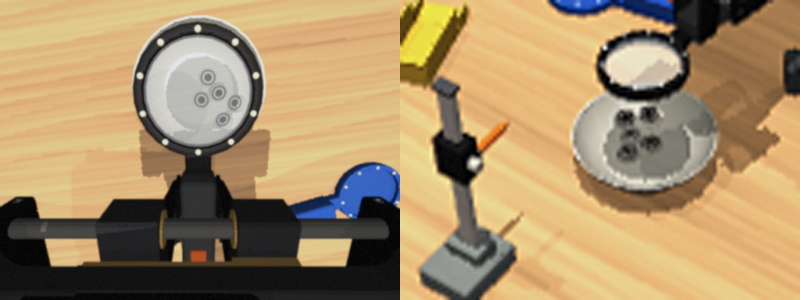

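The lens is level and centred over the dish (lens measured at (253,209) in scene, expected (252,209)), and its height is about 137 mm against the pointer's 138 mm. Handing in.

```bash
python3 -c "
from h import *
print(env.job_done())"
```

```text
the job is handed in; nothing more can be done
None
```

I handed the job in (about 18 s of the 61 s used); no verdict came back. By the last pictures, all five bearings are in the dish, the empty tray stands released about 310 mm from the dish centre, and the small black magnifier is held level over the dish at about 137 mm, against about 138 mm measured for the pointer.

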